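# Load the desk radio's battery and click its cover shut

### The arm

A 6-joint arm with a two-finger parallel gripper is mounted at the origin on a cart in front of the work surface, level with it; the furniture and walls round the work are solid. World frame = base frame: x ahead of the robot, y to its left, z up, the work surface at z = 0. Lengths are in m, angles in rad, forces in N, time in s.
With the tool pointing down it reaches from about 0.25 to 0.85 m from the base axis. Payload 12.5 kg.
Tool frame: the origin (TCP) lies on the centre line of the jaws, within the pads' length; the fingertips stand 14 mm ahead of it and the grasp point (between the pads) lies 5 mm behind it; z points along the fingers, y is the line along which they close (so a half turn about z gives the same grasp; the last joint's range is limited). The gripper opens to 93 mm and grips with 3 to 60 N. Pads are 15 mm wide; open, the fingers measure 128 mm over their backs; the gripper's body (75 mm by 188 mm) begins 65 mm behind the grasp point.
Start: joints at [-1.207, 0.351, 1.652, -0, 1.139, -0.085], TCP at [0.239, -0.496, 0.233] pointing down, gripper open.
Joint ranges: [-2.75, 2.75], [-0.79, 2.1], [0.01, 2.65], [-1.57, 4.71], [0.07, 3.14], [-2.87, 2.87]. Speed limits (rad/s): [2.22, 2.22, 2.79, 3.14, 3.14, 3.14].

### API

Orientations are given as a unit quaternion [x, y, z, w].
In Python, from bench import robot gives the robot as it stands. The module is installed in compiled form; this text tells all that it offers.
- The arm moves only by the tool move_arm, never from a script. Its argument "steps" is text: rows parted by semicolons, each of 5 numbers parted by spaces: the shift along the tool's x, y, z in cm, then the turn about the tool's z in degrees, then the finger opening in cm, from 0 to 9.3. A call has 1 to 12 rows; each row shifts and turns the commanded pose from where the row before left it, along the tool's axes as they then stand; what a row does not reach is not made up. A row lasts 1/10 s, in which the tool goes at most 50 mm and 8.59 degrees, less where a joint would pass 70% of its speed; a pose out of reach is approached as far as the arm can. A call is refused whole if a number of a shift passes 5 or a number of a turn 8.59, either way. A call with a gripper value outside its range is refused whole. The fingers move at their own pace and stop on an object; the grip force is fixed at half the most. Time passes only in rows, so rows that do not move let the fingers close. It gives the time, the measured TCP pose, the force, the opening and the grip force at its end, in the units of the state.
- robot.sense(): the state, without advancing time (a new reading comes with each control period).
- robot.read_camera(name): name is "scene" or "side" or "wrist"; returns a dict with "img" (400x640x3 uint8, blue, green, red), "K" (3x3 intrinsics, pixels), "world_from_camera" (4x4, takes a point from camera to world coordinates). Camera axes: x right, y down, z forward; pixel columns grow to the right and rows downward; lengths in m; the calibration is good to about 2 mm. A picture is of the moment at which its call begins. There is no depth.
- robot.close_job(): hands the job in; it is judged then, once.
Trained networks look in a picture, given as the dict that the camera call returned (one of the last four; its "shot" number tells which), for a name from the list of things; names that differ only in an ending like _2 or _b are one class to them, and where a whole thing is asked for, a point or a joint stands for the part that bears it (a point fixed in the world has none). Each returns a list of dicts, best first, with "conf" (0 to 1); they miss things now and then, are a little off and sometimes report something else, mostly with a low value. They report only what shows in the picture. A call takes as long as a camera call. They do not tell look-alikes from the thing itself.
- robot.regions_of(picture, name): "pixels" (400x640 bool, what is visible of it) and "bbox" ([centre column, centre row, width, height] as shares, 0 to 1, of the picture: columns of its width, rows of its height, round what is visible of it).
- robot.mark_of(picture, name): "centre" ([column, row] as shares, 0 to 1, of the picture: columns of its width, rows of its height: a listed point, or the origin of a listed thing).
The state is a dict: "time": time; "q": joint angles; "qd": joint speeds; "effort": joint torques, N m; "position": TCP position; "tcp_rot": TCP orientation; "force": force on the tool from outside, world axes, zero at the start; "moment": the same for the moment, N m; "opening": finger opening in m; "grasp_force": force on a finger pad.
Only numpy, scipy, OpenCV 4.12 (cv2) and the standard library are available. Lean on these libraries where they do the work, as an engineer would, in place of code of your own. Each camera call takes 0.05 s, during which the arm holds its last target. There are 200 camera calls.

### The job

The portable radio on the desk stands with its sloping back towards you and its battery cover slid open. Lay the block battery fully down in the battery pocket with its two snap terminals at the upper end of the slope, then slide the cover all the way across the pocket until its orange tab clicks over the ledge and the cover stays shut. Leave everything else on the desk where it is.

Things in the scene. Friction and masses are not known exactly. Their poses are not given: they have to be found in the camera images.
- bay: Battery pocket in the sloping back of the radio; origin at the centre of the pocket's floor. x runs up the slope (away from the robot), y along the radio towards the ledge, z straight out of the back: it leans 25 degrees from vertical towards the robot. Pocket 54 mm long (x), 76 mm wide (y), open at z = 21 mm (the surface of the back).
- pocket_mouth (a point): Middle of the pocket's mouth (bay x, y = 0, z = 21 mm). Near both ends (bay |x| 19 to 27 mm) ribs 13 mm high with chamfered tops leave a bed 31 mm wide that centres the battery at y = 0; between them (|x| < 19 mm) fingers have room on both sides of it. Dark guide rails run along y at bay |x| = 31.5 to 42.5 mm, top at z = 31 mm.
- handle_mid (a point): Middle of the carrying handle, a bar 13 mm thick along the bay's y, fixed over the radio 161 mm above the desk, at bay x = 66, z = 118 mm. It leans forward right above the pocket, in the way of a gripper that points straight down at the pocket; one that comes in along the bay's -z clears it.
- radio: Teal portable radio, fixed to the desk, 244 mm wide (bay y = -168 to +76 mm), 114 mm deep, 72 mm high without the handle; origin on the desk under the pocket, x away from the robot, z up.
- battery_mid (a point): Centre of the loose block battery: 50 (x, with terminals) x 27 (y) x 18 mm (z), about 50 g, black with a copper-coloured end, lying flat on the desk (this point 9 mm up). Its x axis points to the end with two round snap terminals. Pinch it across its 27 mm. In the pocket it lies on the floor: x along the bay's x, terminals up the slope, this point 9 mm above the floor.
- battery_terminals (a point): Middle of the battery's terminal end, 25 mm from battery_mid along the battery's x.
- cover (a joint): Sliding cover, grey plate 69 x 86 x 4 mm, top at bay z = 26 mm. Value in m: 0 = shut; 0.100 to 0.118 = clear of the pocket, on its -y side. Push to bay +y to shut; about 1.5 N of friction, it stays where left. At about 0.010 the tab meets the ledge and the push rises to about 10 N; near 0.003 the tab snaps over and draws the cover to within 1 mm of 0, where it holds.
- cover_grip (a point): Middle of the cover's grip ridge: an upright rib on the cover, 40 mm along the bay's x, 10 mm thick in y, 15 mm high in z (bay z = 25 to 40 mm; this point at z = 32.5 mm, bay x = 0), to pinch across its 10 mm or to push on its side. It moves with the cover: its bay y is minus the cover's joint value.
- tab (a joint): Orange springy tab on the cover's leading (+y) edge, 16 mm wide and reaching 19 mm ahead of the cover: 0 = relaxed; it bends up by about 0.15 rad while its tooth rides over the orange ledge on the radio's back.
- ledge_top (a point): Top of the orange ledge, 26 mm long (bay x) and 3.5 mm high, on the radio's back at bay y = 56 mm; when the cover is shut the tab's tooth stands behind it.
- eraser: Small white and blue eraser, 20 x 43 x 12 mm, a bystander; origin under its centre.
- ball_pen: Light blue ball pen, 10 x 144 x 11 mm, a bystander; origin under its centre.
- lead_box: Flat black box, 50 x 74 x 16 mm, a bystander; origin under its centre.
- ink_pot: Blue round pot with a yellow rim, 61 mm across, 40 mm high, a bystander; origin under its centre.
- blue_box: Small upright light blue and white carton, 13 x 46 x 46 mm, a bystander; origin under its centre.
- sharpener: Small metal pencil sharpener, 15 x 26 x 12 mm, a bystander; origin under its centre.
There are look-alikes about, which are no part of the job. What is shaped like the part that bears battery_mid but yellow is not meant.

How it is judged:
By the outcome, as a careful person would: the job done as asked, in the order asked, and still so for the second after the job is handed in, with the robot touching nothing.
It also fails if it takes over 48 s, if anything falls off the work surface, if the arm or the gripper's body presses on something with over 40 N, if the wrist force passes 120 N, or if a joint passes its speed limit or range.

## Working session

There is one attempt and no reset: what is moved stays moved. The work goes in short steps, Python scripts to look and compute and a tool call to move; the robot and the scene stay as the last step left them, time stands still between calls to the robot, and variables do not carry over. Pictures are saved under pics/ and viewed, at most 10 in all, crops included, and the job is handed in when it is done.

Besides the shell and the picture viewer there is one more tool, called after ">>>" as name(argument=value, ...) on one line, values as JSON. move_arm: Moves the arm, as the interface text tells. Its arguments: {"type":"object","properties":{"steps":{"type":"string"}},"required":["steps"]}

```bash
mkdir -p pics; cat > h.py <<'E'
import numpy as np, cv2
from bench import robot
from scipy.spatial.transform import Rotation as R
def ray(p,uv):
    K=p["K"];T=p["world_from_camera"]
    d=T[:3,:3]@np.linalg.solve(K,[uv[0],uv[1],1.]);return T[:3,3],d/np.linalg.norm(d)
def tri(obs):
    A=np.zeros((3,3));b=np.zeros(3)
    for p,uv in obs:
        o,d=ray(p,uv);M=np.eye(3)-np.outer(d,d);A+=M;b+=M@o
    x=np.linalg.solve(A,b)
    return x,[np.linalg.norm(np.cross(x-ray(p,uv)[0],ray(p,uv)[1])) for p,uv in obs]
def onz(p,uv,z):
    o,d=ray(p,uv);return o+d*(z-o[2])/d[2]
def proj(p,x):
    T=p["world_from_camera"];c=T[:3,:3].T@(np.asarray(x)-T[:3,3]);u=p["K"]@c;return u[:2]/u[2]
def marks(p,n,k=3):
    return [(np.round(np.array(m["centre"])*[640,400],1),round(m["conf"],2)) for m in robot.mark_of(p,n)[:k]]
E
python3 - <<'E'
from h import *
s=robot.sense();print(s["position"],s["tcp_rot"],s["force"],s["opening"])
ps={n:robot.read_camera(n) for n in("scene","side","wrist")}
for n,p in ps.items():
    cv2.imwrite(f"pics/a_{n}.png",p["img"]);print(n,p["world_from_camera"].round(3).tolist(),p["K"][0,0])
    for t in("battery_mid","battery_terminals","pocket_mouth","handle_mid","cover_grip","ledge_top","bay","radio","cover"):
        print(t,marks(p,t))
E
```

```text
[ 0.23855317 -0.49522048  0.23209969] [ 9.74920099e-01  2.22554431e-01 -1.00436103e-04 -5.62108979e-04] [-0.09495638 -0.16669892  0.44208462] 0.09297896803948387
scene [[-0.802, -0.343, 0.488, -0.122], [-0.597, 0.493, -0.634, 0.621], [-0.023, -0.8, -0.6, 0.885], [0.0, 0.0, 0.0, 1.0]] 490.1475225617704
battery_mid [(array([267.3, 303.2]), 0.59), (array([290.8, 266.3]), 0.55)]
battery_terminals [(array([285.4, 258.4]), 0.75), (array([264.5, 290.2]), 0.72), (array([360.9, 197.4]), 0.24)]
pocket_mouth [(array([329.1, 213.9]), 0.82)]
handle_mid [(array([338.2, 172.7]), 0.79), (array([328. , 226.1]), 0.64)]
cover_grip [(array([328.6, 226.5]), 0.63), (array([360.8, 198.9]), 0.57)]
ledge_top [(array([314.6, 220.5]), 0.86), (array([359.7, 198.5]), 0.71)]
bay [(array([327.5, 220. ]), 0.63)]
radio [(array([331.7, 224.6]), 0.62), (array([347.7, 243.4]), 0.23)]Traceback (most recent call last):
  File "<stdin>", line 7, in <module>
  File "h.py", line 18, in marks
    return [(np.round(np.array(m["centre"])*[640,400],1),round(m["conf"],2)) for m in robot.mark_of(p,n)[:k]]
                                                                                      ~~~~~~~~~~~~~^^^^^
ValueError: it knows: ball_pen, battery_mid, battery_terminals, bay, blue_box, cover_grip, eraser, handle_mid, ink_pot, lead_box, ledge_top, pocket_mouth, radio, sharpener
```

```bash
python3 -c "
import cv2,numpy as np
a=cv2.imread('pics/a_scene.png');b=cv2.imread('pics/a_side.png')
cv2.imwrite('pics/b.png',cv2.resize(np.vstack([a,b]),(480*1,600)))"
```

```text
[ WARN:0@0.010] global loadsave.cpp:275 findDecoder imread_('pics/a_side.png'): can't open/read file: check file path/integrity
Traceback (most recent call last):
ValueError: all the input arrays must have same number of dimensions, but the array at index 0 has 3 dimension(s) and the array at index 1 has 2 dimension(s)
```

View pics/a_scene.png

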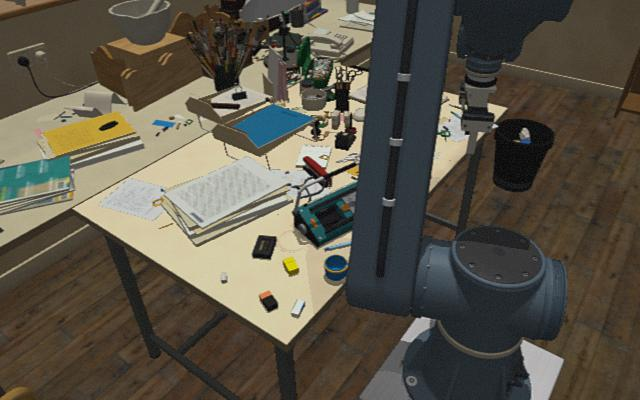

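The scene view shows the teal radio at about (325,215), partly hidden by the arm. The black and copper block at (267,301) fits the battery. The yellow one at (290,266) is the look-alike.

```bash
python3 - <<'E'
from h import *
ps={n:robot.read_camera(n) for n in("scene","side","wrist")}
for n,p in ps.items():
    cv2.imwrite(f"pics/a_{n}.png",p["img"]);print(n,p["world_from_camera"].round(3).tolist(),p["K"][0,0])
    for t in("battery_mid","battery_terminals","pocket_mouth","handle_mid","cover_grip","ledge_top","bay","radio"):
        print(t,marks(p,t))
p=ps["scene"]
for uv in((267.3,303.2),(264.5,290.2),(290.8,266.3)): print(onz(p,uv,.009))
E
```

```text
scene [[-0.802, -0.343, 0.488, -0.122], [-0.597, 0.493, -0.634, 0.621], [-0.023, -0.8, -0.6, 0.885], [0.0, 0.0, 0.0, 1.0]] 490.1475225617704
battery_mid [(array([293.6, 263.6]), 0.64), (array([266.5, 301.3]), 0.6)]
battery_terminals [(array([287.3, 258.2]), 0.63), (array([262.7, 291.6]), 0.59), (array([296.9, 310.9]), 0.44)]
pocket_mouth [(array([331.4, 216.5]), 0.86)]
handle_mid [(array([340. , 171.3]), 0.75)]
cover_grip [(array([361.7, 198.5]), 0.69), (array([310.9, 223.7]), 0.48)]
ledge_top [(array([310.6, 220.1]), 0.77)]
bay [(array([328.7, 218.4]), 0.57)]
radio [(array([328.5, 226.6]), 0.73)]
side [[-0.996, 0.047, -0.073, 0.565], [0.087, 0.538, -0.838, 0.562], [0.0, -0.842, -0.54, 0.608], [0.0, 0.0, 0.0, 1.0]] 400.8702763502858
battery_mid [(array([363.7, 334.1]), 0.91), (array([336.9, 287. ]), 0.63), (array([380.5, 269.7]), 0.57)]
battery_terminals [(array([320.4, 165.4]), 0.71), (array([323.5, 279.6]), 0.7)]
pocket_mouth [(array([322.6, 217.4]), 0.89)]
handle_mid [(array([323.4, 168.8]), 0.91)]
cover_grip []
ledge_top [(array([315.7, 232.2]), 0.78)]
bay [(array([317.5, 222.6]), 0.6)]
radio [(array([320.4, 234.8]), 0.63)]
wrist [[0.434, -0.868, -0.24, 0.305], [-0.901, -0.418, -0.117, -0.464], [0.001, 0.267, -0.964, 0.386], [0.0, 0.0, 0.0, 1.0]] 289.6779347281466
battery_mid []
battery_terminals []
pocket_mouth []
handle_mid []
cover_grip []
ledge_top []
bay []
radio []
[0.44301831 0.0913968  0.009     ]
[0.47513449 0.06501861 0.009     ]
[ 0.47446975 -0.03347971  0.009     ]
```

View pics/a_side.png

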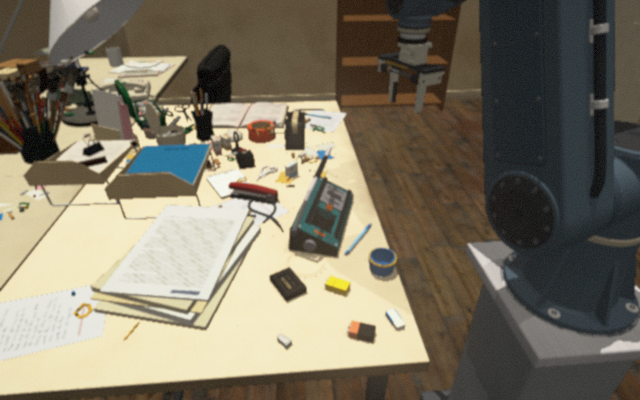

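```bash
python3 - <<'E'
from h import *
S=robot.read_camera("scene");D=robot.read_camera("side")
def go(n,a,b):
    x,e=tri([(S,a),(D,b)]);print(n,x.round(4),np.round(e,4));return x
go("bat",(266.5,301.3),(363,333))
go("mouth",(330.2,215.2),(322.6,217.4))
go("handle",(339,172),(323.4,168.8))
go("ledge",(311.5,220.3),(315.7,232.2))
go("yellow",(291.5,265),(336.9,285))
for n in("eraser","ball_pen","lead_box","ink_pot","blue_box","sharpener"):
    for P in(S,D):
        print(n,[(onz(P,m[0],0).round(3)[:2],m[1]) for m in marks(P,n,2)])
c=np.hstack([cv2.resize(S["img"][275:325,240:310],(560,400),interpolation=3)[:, :390],cv2.resize(D["img"][310:360,335:385],(400,400),interpolation=3)])
cv2.imwrite("pics/c.png",c)
E
```

```text
bat [0.4468 0.0898 0.011 ] [0.0003 0.0003]
mouth [ 0.4904 -0.2273  0.0424] [0.0033 0.0033]
handle [ 0.4869 -0.2633  0.161 ] [0.001 0.001]
ledge [ 0.5127 -0.1715  0.0462] [0.0008 0.0008]
yellow [ 0.4785 -0.0407  0.0048] [0.0005 0.0005]
eraser [(array([0.379, 0.058]), 0.71)]
eraser [(array([0.384, 0.059]), 0.57)]
ball_pen [(array([ 0.411, -0.194]), 0.45)]
ball_pen [(array([ 0.412, -0.19 ]), 0.46)]
lead_box [(array([ 0.576, -0.053]), 0.76)]
lead_box [(array([ 0.585, -0.041]), 0.76)]
ink_pot [(array([ 0.379, -0.083]), 0.9), (array([ 0.636, -0.473]), 0.28)]
ink_pot [(array([ 0.379, -0.079]), 0.88), (array([ 0.504, -0.237]), 0.68)]
blue_box []
blue_box [(array([ 0.566, -0.513]), 0.61)]
sharpener [(array([0.589, 0.094]), 0.62), (array([ 0.578, -0.045]), 0.54)]
sharpener [(array([0.585, 0.09 ]), 0.46)]
```

View pics/c.png

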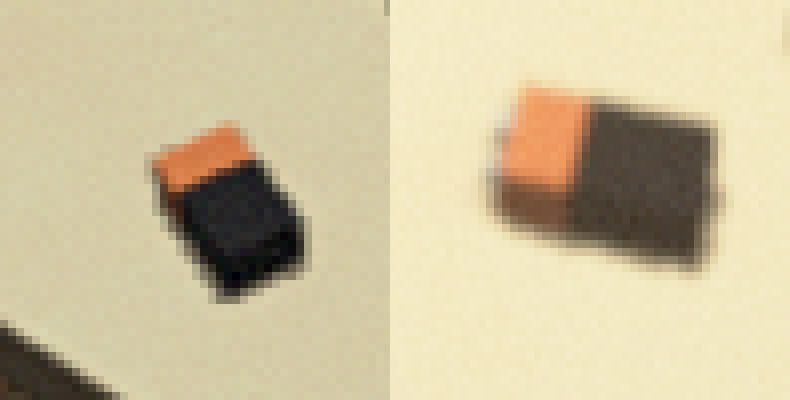

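>>> move_arm(steps="3 0.2 -2.5 0 9.3;4.6 0.2 -2.5 0 9.3;4.6 0.2 -2.5 0 9.3;4.6 0.2 -2.5 0 9.3;4.6 0.2 -2.5 0 9.3;4.6 0.2 -2 0 9.3;4.6 0.2 -2 0 9.3;4.6 0.2 0 0 9.3;4.6 0.2 0 0 9.3;4.6 0.2 0 0 9.3;4.6 0 0 0 9.3;4 0 0 0 9.3")

```text
time: 3.8
position: [0.7185, -0.2855, 0.3925]
tcp_rot: [0.975, 0.223, -0.0, -0.0]
force: [-0.5, -0.1, 1.0]
opening: 0.0932
grasp_force: 0.0
```

```bash
python3 - <<'E'
from h import *
s=robot.sense();print(s["time"],s["position"],R.from_quat(s["tcp_rot"]).as_matrix().round(4),s["q"])
p=robot.read_camera("wrist");cv2.imwrite("pics/w1.png",p["img"])
for t in("pocket_mouth","handle_mid","cover_grip","ledge_top"):print(t,marks(p,t))
print(proj(p,[.49,-.227,.042]),proj(p,[.487,-.263,.161]))
E
```

```text
3.8 [ 0.71846761 -0.28553305  0.39252878] [[ 9.007e-01  4.344e-01 -2.000e-04]
 [ 4.344e-01 -9.007e-01  2.000e-04]
 [-1.000e-04 -3.000e-04 -1.000e+00]] [-4.38491714e-01  7.55691267e-01  6.25070506e-01  8.99431900e-05
  1.76108639e+00  6.82907652e-01]
pocket_mouth [(array([237. , 254.2]), 0.75), (array([ 89.5, 200.5]), 0.62)]
handle_mid []
cover_grip [(array([280.1, 290.8]), 0.79), (array([242.4, 246.2]), 0.5), (array([250.1, 241.7]), 0.46)]
ledge_top [(array([215.3, 236.6]), 0.96), (array([ 91.9, 199.6]), 0.4)]
[241.8832393  254.11307123] [242.39521629 300.74823028]
```

>>> move_arm(steps="2.5 3.1 0 0 9.3;2.5 3.1 0 0 9.3;2.5 3.1 0 0 9.3;1.2 1.5 0 0 9.3")

```text
time: 4.45
position: [0.7845, -0.3234, 0.3783]
tcp_rot: [0.975, 0.222, 0.007, 0.005]
force: [0.4, 0.3, 1.1]
opening: 0.0928
grasp_force: 0.0
```

```bash
python3 - <<'E'
from h import *
s=robot.sense();print(s["time"],s["position"],np.linalg.norm(s["position"][:2]),R.from_quat(s["tcp_rot"]).as_matrix().round(4),s["q"])
E
```

```text
4.45 [ 0.78448013 -0.32338186  0.37825703] 0.8485192359727449 [[ 0.9017  0.432   0.0158]
 [ 0.4321 -0.9018 -0.0063]
 [ 0.0116  0.0125 -0.9999]] [-4.46193812e-01  1.09462129e+00  1.17493793e-02  1.30128710e-03
  2.01822540e+00  6.78358811e-01]
```

View pics/w1.png

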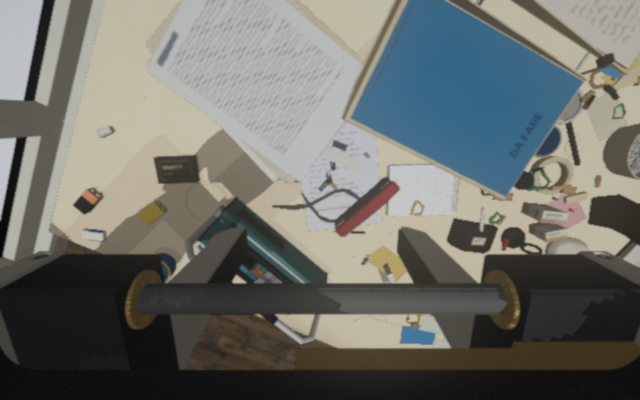

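>>> move_arm(steps="-2.5 -3.1 0 0 9.3;-2.5 -3.1 0 0 9.3;0 0 0 0 9.3")

```text
time: 4.75
position: [0.7531, -0.308, 0.3843]
tcp_rot: [0.975, 0.222, 0.007, 0.005]
force: [0.5, -0.3, 0.2]
opening: 0.093
grasp_force: 0.0
```

```bash
python3 - <<'E'
from h import *
s=robot.sense();print(s["time"],s["position"],np.linalg.norm(s["position"][:2]),R.from_quat(s["tcp_rot"]).as_matrix().round(4),s["q"])
E
```

```text
4.75 [ 0.75307712 -0.30797451  0.38432049] 0.8136175106652546 [[ 0.9016  0.4324  0.0153]
 [ 0.4325 -0.9016 -0.0061]
 [ 0.0112  0.0121 -0.9999]] [-4.45748822e-01  8.78995719e-01  4.20110681e-01  1.15742409e-03
  1.82602425e+00  6.78104772e-01]
```

```bash
cat >> h.py <<'E'
def plan(pos,az=None,n=12,g=9.3,turn=None):
    s=robot.sense();M=R.from_quat(s["tcp_rot"]).as_matrix();p=np.array(s["position"])
    if turn is None:
        a=np.degrees(np.arctan2(M[1,0],M[0,0]));turn=0 if az is None else -((az-a+180)%360-180)
    rows=[];d=(np.array(pos)-p)/n
    for k in range(n):
        t=round(turn/n,1);v=np.round(M.T@((np.array(pos)-p)/(n-k))*100,1)
        p=p+M@v/100;M=M@R.from_euler("z",t,degrees=True).as_matrix()
        rows.append(f"{v[0]:g} {v[1]:g} {v[2]:g} {t:g} {g:g}")
    print(f"t={s['time']:.2f} n={n} end={p.round(4)}");print(";".join(rows))
E
python3 -c "
from h import *
plan([.47,.075,.2],145,15)"
```

```text
t=4.75 n=15 end=[0.4702 0.0751 0.1996]
-0.6 -3.1 1.2 -8 9.3;-0.2 -3.2 1.2 -8 9.3;0.3 -3.2 1.2 -8 9.3;0.7 -3.1 1.2 -8 9.3;1.1 -3 1.2 -8 9.3;1.6 -2.8 1.2 -8 9.3;1.9 -2.5 1.2 -8 9.3;2.3 -2.3 1.2 -8 9.3;2.5 -1.9 1.2 -8 9.3;2.8 -1.5 1.2 -8 9.3;3 -1.2 1.2 -8 9.3;3.1 -0.7 1.1 -8 9.3;3.2 -0.3 1.2 -8 9.3;3.2 0.2 1.1 -8 9.3;3.1 0.6 1.2 -8 9.3
```

>>> move_arm(steps="-0.6 -3.1 1.2 -8 9.3;-0.2 -3.2 1.2 -8 9.3;0.3 -3.2 1.2 -8 9.3;0.7 -3.1 1.2 -8 9.3;1.1 -3 1.2 -8 9.3;1.6 -2.8 1.2 -8 9.3;1.9 -2.5 1.2 -8 9.3;2.3 -2.3 1.2 -8 9.3;2.5 -1.9 1.2 -8 9.3;2.8 -1.5 1.2 -8 9.3;3 -1.2 1.2 -8 9.3;3.1 -0.7 1.1 -8 9.3")

```text
time: 5.95
position: [0.537, -0.0023, 0.2374]
tcp_rot: [0.491, 0.871, 0.002, 0.013]
force: [0.1, 0.8, 0.1]
opening: 0.0931
grasp_force: 0.0
```

>>> move_arm(steps="3.2 -0.3 1.2 -8 9.3;3.2 0.2 1.1 -8 9.3;3.1 0.6 1.2 -8 9.3;0 0 0 0 9.3")

```text
time: 6.35
position: [0.4804, 0.0763, 0.1996]
tcp_rot: [0.298, 0.954, -0.001, 0.012]
force: [0.4, -0.8, 0.4]
opening: 0.0933
grasp_force: 0.0
```

```bash
python3 - <<'E'
from h import *
p=robot.read_camera("wrist");cv2.imwrite("pics/w2.png",p["img"])
s=robot.sense();print(s["time"],s["position"],R.from_quat(s["tcp_rot"]).as_matrix().round(3).tolist())
b=marks(p,"battery_mid",2);t=marks(p,"battery_terminals",2);print(b,t)
for m in b: print(onz(p,m[0],.009))
for m in t: print(onz(p,m[0],.009))
r=robot.regions_of(p,"battery_mid")
for x in r[:2]:
    m=x["pixels"].astype(np.uint8);c=max(cv2.findContours(m,0,1)[0],key=cv2.contourArea)
    pts=np.array([onz(p,q[0]+.0,.018)[:2] for q in c],np.float32)*1000
    print(x["conf"],x["bbox"],cv2.minAreaRect(pts))
E
```

```text
6.4 [0.48179699 0.07530332 0.20035347] [[-0.819, 0.573, 0.023], [0.573, 0.819, -0.009], [-0.024, 0.006, -1.0]]
[(array([313.3, 149.6]), 0.97), (array([251.1, 224.9]), 0.63)] [(array([249.1, 242.2]), 0.98), (array([313.8, 172.8]), 0.72)]
[0.4489109  0.08571732 0.009     ]
[ 0.48179015 -0.0340311   0.009     ]
[ 0.49916509 -0.05127912  0.009     ]
[0.47198512 0.07018947 0.009     ]
0.73 [0.3891, 0.5581, 0.047, 0.1042] ((477.1956787109375, -31.919551849365234), (30.393604278564453, 51.13151550292969), 61.196903228759766)
0.6 [0.4889, 0.3762, 0.0547, 0.111] ((449.1957092285156, 83.89907836914062), (27.512592315673828, 49.05141067504883), 69.9408187866211)
```

View pics/w2.png

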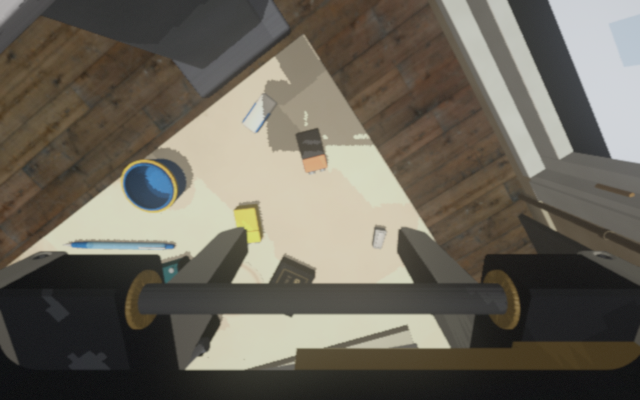

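```bash
python3 -c "
from h import *
plan([.465,.081,.11],157,4)"
```

```text
t=6.55 n=4 end=[0.4647 0.0806 0.1099]
0.5 -0.1 2.2 -3 9.3;0.5 -0.1 2.3 -3 9.3;0.5 -0.1 2.2 -3 9.3;0.6 -0.1 2.3 -3 9.3
```

>>> move_arm(steps="0.5 -0.1 2.2 -3 9.3;0.5 -0.1 2.3 -3 9.3;0.5 -0.1 2.2 -3 9.3;0.6 -0.1 2.3 -3 9.3;0 0 0 0 9.3")

```text
time: 7.05
position: [0.4621, 0.0806, 0.1071]
tcp_rot: [0.2, 0.98, -0.003, 0.01]
force: [-0.2, -0.3, 0.5]
opening: 0.0932
grasp_force: 0.0
```

```bash
python3 - <<'E'
from h import *
p=robot.read_camera("wrist")
s=robot.sense();print(s["time"],s["position"],R.from_quat(s["tcp_rot"]).as_matrix().round(3).tolist())
b=marks(p,"battery_mid",2);print(b)
for m in b: print(onz(p,m[0],.009))
for x in robot.regions_of(p,"battery_mid")[:2]:
    m=x["pixels"].astype(np.uint8);c=max(cv2.findContours(m,0,1)[0],key=cv2.contourArea)
    pts=np.array([onz(p,q[0]+.0,.018)[:2] for q in c],np.float32)*1000
    print(x["conf"],x["bbox"],cv2.minAreaRect(pts))
    u,v,w,h=np.array(x["bbox"])*[640,400,640,400]
    c=p["img"][int(v-h):int(v+h),int(u-w):int(u+w)];print(int(u-w),int(v-h),c.shape)
    cv2.imwrite(f"pics/bt{x['conf']}.png",cv2.resize(c,None,fx=5,fy=5,interpolation=cv2.INTER_CUBIC))
E
ls pics
```

```text
7.1 [0.46316999 0.08071052 0.10859592] [[-0.919, 0.393, 0.02], [0.393, 0.919, -0.009], [-0.022, -0.0, -1.0]]
[(array([321.5, 184.8]), 0.74)]
[0.44944661 0.08416095 0.009     ]
0.8 [0.503, 0.4597, 0.0605, 0.141] ((447.4034729003906, 84.36488342285156), (26.966764450073242, 50.40632629394531), 69.1927719116211)
283 127 (113, 77, 3)
0.56 [0.3298, 0.598, 0.0203, 0.0265] ((453.06695556640625, -29.681304931640625), (6.336971759796143, 19.177637100219727), 20.97418785095215)
198 228 (21, 26, 3)
a_scene.png
a_side.png
a_wrist.png
bt0.56.png
bt0.8.png
c.png
w1.png
w2.png
```

```bash
python3 -c "
from h import *
plan([.448,.0843,.018],159.2,5,6)"
```

```text
t=7.20 n=5 end=[0.4484 0.0842 0.0185]
0.4 -0.1 1.8 -0.5 6;0.4 -0.1 1.8 -0.5 6;0.3 -0 1.8 -0.5 6;0.4 -0.1 1.9 -0.5 6;0.3 -0 1.8 -0.5 6
```

>>> move_arm(steps="0.5 -0.1 1.4 -0.5 6;0.5 -0.1 1.4 -0.5 6;0.4 0 1.4 -0.5 6;0.4 -0.1 1.6 -0.5 6;0 0 1.6 0 6;0 0 1.4 0 6;0 0 0.2 0 5;0 0 0 0 4;0 0 0 0 2;0 0 0 0 2;0 0 0 0 2")

```text
time: 8.3
position: [0.4473, 0.0847, 0.0189]
tcp_rot: [0.182, 0.983, -0.002, 0.012]
force: [-1.6, -0.1, 6.2]
opening: 0.0265
grasp_force: 30.0
```

>>> move_arm(steps="0 0 -2 0 2;0 0 -4 0 2;0 0 -4 0 2;0 0 -4 0 2;0 0 -4 0 2;0 0 -4 0 2")

```text
time: 8.9
position: [0.4417, 0.0866, 0.2403]
tcp_rot: [0.182, 0.983, -0.002, 0.011]
force: [1.3, -0.9, -1.1]
opening: 0.0266
grasp_force: 30.0
```

```bash
python3 - <<'E'
from h import *
S=robot.read_camera("scene");D=robot.read_camera("side")
for t in("pocket_mouth","handle_mid","cover_grip","ledge_top"):
    a,b=marks(S,t),marks(D,t);print(t,a,b)
    for i in a[:2]:
        for j in b[:2]:
            x,e=tri([(S,i[0]),(D,j[0])]);print("  ",x.round(4),np.round(e,4))
c=np.vstack([cv2.resize(S["img"][170:250,280:400],(450,300),interpolation=3),cv2.resize(D["img"][150:260,270:370],(450,300)[:2],interpolation=3)])
cv2.imwrite("pics/d.png",c);print(robot.sense()["time"],robot.sense()["opening"])
E
```

```text
pocket_mouth [(array([332.5, 213.3]), 0.89), (array([360.5, 198.8]), 0.69), (array([296.8, 311.4]), 0.58)] [(array([323.4, 217.7]), 0.58)]
   [ 0.4888 -0.2353  0.0399] [0.0003 0.0003]
   [ 0.4831 -0.363  -0.0193] [0.0267 0.0267]
handle_mid [(array([334.8, 170. ]), 0.86)] [(array([321.2, 167.8]), 0.85), (array([290.4, 178.1]), 0.63), (array([322., 234.]), 0.4)]
   [ 0.4932 -0.253   0.17  ] [0.0015 0.0015]
   [ 0.5649 -0.3548  0.0877] [0.0009 0.0009]
cover_grip [(array([362.5, 198.3]), 0.78), (array([311.3, 223.7]), 0.72), (array([256.2, 220.3]), 0.42)] [(array([333.2, 194.3]), 0.95)]
   [ 0.4539 -0.3331  0.0453] [0.001 0.001]
   [ 0.4656 -0.1141  0.1433] [0.0352 0.0352]
ledge_top [(array([312.2, 223.2]), 0.95)] [(array([317.6, 230.7]), 0.89)]
   [ 0.5071 -0.1682  0.047 ] [0.0039 0.0039]
9.4 0.026695404402183293
```

View pics/d.png

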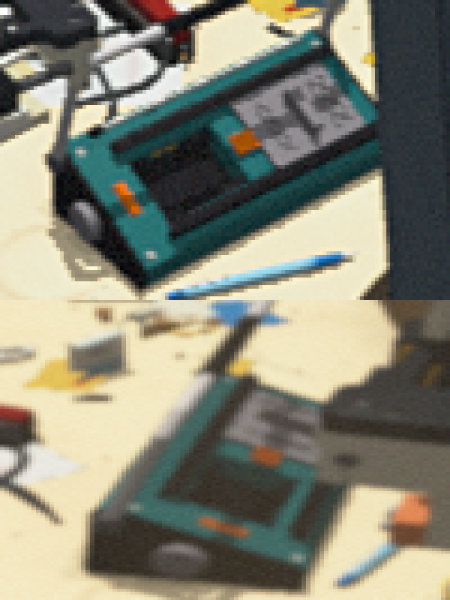

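```bash
python3 -c "
from h import *
plan([.767,-.2537,.36],161.7,12,2)"
```

```text
t=9.40 n=12 end=[ 0.7671 -0.2533  0.3595]
-3.6 -1.7 -0.9 -0.2 2;-3.6 -1.7 -0.9 -0.2 2;-3.5 -1.7 -1 -0.2 2;-3.5 -1.7 -0.9 -0.2 2;-3.5 -1.7 -1 -0.2 2;-3.5 -1.7 -0.9 -0.2 2;-3.5 -1.8 -1 -0.2 2;-3.6 -1.8 -0.9 -0.2 2;-3.5 -1.8 -1 -0.2 2;-3.5 -1.8 -0.9 -0.2 2;-3.6 -1.8 -1 -0.2 2;-3.5 -1.7 -0.9 -0.2 2
```

>>> move_arm(steps="-3.6 -1.7 -0.9 -0.2 2;-3.6 -1.7 -0.9 -0.2 2;-3.5 -1.7 -1 -0.2 2;-3.5 -1.7 -0.9 -0.2 2;-3.5 -1.7 -1 -0.2 2;-3.5 -1.7 -0.9 -0.2 2;-3.5 -1.8 -1 -0.2 2;-3.6 -1.8 -0.9 -0.2 2;-3.5 -1.8 -1 -0.2 2;-3.5 -1.8 -0.9 -0.2 2;-3.6 -1.8 -1 -0.2 2;-3.5 -1.7 -0.9 -0.2 2")

```text
time: 10.6
position: [0.7662, -0.2527, 0.3599]
tcp_rot: [0.162, 0.987, -0.002, 0.011]
force: [0.7, 0.3, -0.1]
opening: 0.0265
grasp_force: 30.0
```

>>> move_arm(steps="-4.5 0 0.1 0 2;-4.5 0 0.1 0 2;-4.5 0 0.2 0 2;-4.5 0 0.2 0 2;-4.5 0 0.3 0 2;-4.5 0 0.3 0 2")

```text
time: 11.2
position: [0.859, -0.2842, 0.3094]
tcp_rot: [0.161, 0.985, -0.01, 0.06]
force: [-0.3, -0.7, -0.2]
opening: 0.0265
grasp_force: 30.0
```

```bash
cat >> h.py <<'E'
def st():
    s=robot.sense();M=R.from_quat(s["tcp_rot"]).as_matrix();z=M[:,2]
    print("t %.2f"%s["time"],"p",np.round(s["position"],4),"az %.2f tilt %.2f tiltaz %.2f"%(np.degrees(np.arctan2(M[1,0],M[0,0])),np.degrees(np.arccos(-z[2])),np.degrees(np.arctan2(z[1],z[0]))),"open %.4f"%s["opening"],"F",np.round(s["force"],1),"q",np.round(s["q"],3));return s,M
E
python3 -c "
from h import *
st()"
```

```text
t 11.20 p [ 0.859  -0.2842  0.3094] az 161.39 tilt 7.00 tiltaz -18.94 open 0.0265 F [-0.3 -0.7 -0.2] q [-0.372  1.176  0.014  0.005  1.83  -1.617]
```

>>> move_arm(steps="-4.2 0 -0.4 0 2;-4.2 0 -0.3 0 2;-4.2 0 -0.2 0 2;-4.2 0 0 0 2;-4.2 0 0.1 0 2;-4.2 0 0.2 0 2;-4.2 0 0.4 0 2;-4.2 0 0.5 0 2")

```text
time: 12.0
position: [0.9187, -0.3055, 0.2905]
tcp_rot: [0.159, 0.974, -0.026, 0.161]
force: [0.4, 0.4, -0.4]
opening: 0.0268
grasp_force: 30.0
```

```bash
python3 -c "
from h import *
st()"
```

```text
t 12.00 p [ 0.9187 -0.3055  0.2905] az 161.40 tilt 18.81 tiltaz -18.59 open 0.0268 F [ 0.4  0.4 -0.4] q [-0.373  1.212  0.013  0.016  1.589 -1.617]
```

>>> move_arm(steps="-4.2 0 0.5 0 2;-4.2 0 0.6 0 2;-4.2 0 0.6 0 2;-4.2 0 0.7 0 2")

```text
time: 12.4
position: [0.9464, -0.3154, 0.286]
tcp_rot: [0.158, 0.964, -0.034, 0.211]
force: [-0.1, -0.6, -0.7]
opening: 0.027
grasp_force: 30.0
```

```bash
python3 -c "
from h import *
st()"
```

```text
t 12.40 p [ 0.9464 -0.3154  0.286 ] az 161.39 tilt 24.65 tiltaz -18.56 open 0.0270 F [-0.1 -0.6 -0.7] q [-0.374  1.228  0.013  0.021  1.471 -1.618]
```

```bash
python3 -c "
from h import *
plan([.435,-.2106,.25],None,12,2)"
```

```text
t=12.40 n=12 end=[ 0.435  -0.2108  0.2496]
4 -0.5 -1.5 0 2;4.1 -0.5 -1.5 0 2;4 -0.5 -1.5 0 2;4.1 -0.5 -1.5 0 2;4 -0.5 -1.5 0 2;4.1 -0.6 -1.5 0 2;4 -0.5 -1.6 0 2;4.1 -0.6 -1.5 0 2;4 -0.5 -1.6 0 2;4.1 -0.6 -1.5 0 2;4 -0.5 -1.6 0 2;4.1 -0.6 -1.5 0 2
```

>>> move_arm(steps="4 -0.5 -1.5 0 2;4.1 -0.5 -1.5 0 2;4 -0.5 -1.5 0 2;4.1 -0.5 -1.5 0 2;4 -0.5 -1.5 0 2;4.1 -0.6 -1.5 0 2;4 -0.5 -1.6 0 2;4.1 -0.6 -1.5 0 2;4 -0.5 -1.6 0 2;4.1 -0.6 -1.5 0 2;4 -0.5 -1.6 0 2;4.1 -0.6 -1.5 0 2")

```text
time: 13.6
position: [0.5121, -0.2299, 0.2601]
tcp_rot: [0.157, 0.964, -0.034, 0.211]
force: [0.3, -0.8, 0.1]
opening: 0.0262
grasp_force: 30.0
```

```bash
python3 -c "
from h import *
st();plan([.435,-.2106,.205],None,3,2)"
```

```text
t 13.60 p [ 0.5121 -0.2299  0.2601] az 161.45 tilt 24.64 tiltaz -18.55 open 0.0262 F [ 0.3 -0.8  0.1] q [-0.549  0.167  1.887  0.15   0.672 -1.894]
t=13.60 n=3 end=[ 0.435  -0.2103  0.205 ]
3.2 -0.2 0.6 0 2;3.1 -0.2 0.6 0 2;3.2 -0.2 0.5 0 2
```

>>> move_arm(steps="3.2 -0.2 0.6 0 2;3.1 -0.2 0.6 0 2;3.2 -0.2 0.5 0 2;0 0 0 0 2")

```text
time: 14.0
position: [0.4335, -0.2094, 0.2029]
tcp_rot: [0.158, 0.965, -0.033, 0.208]
force: [-0.2, -0.6, 0.1]
opening: 0.0268
grasp_force: 30.0
```

```bash
python3 - <<'E'
from h import *
import pickle
p=robot.read_camera("wrist");cv2.imwrite("pics/w3.png",p["img"])
s,M=st()
o={}
for t in("pocket_mouth","cover_grip","ledge_top","bay"): o[t]=marks(p,t,2);print(t,o[t])
pickle.dump([(p,o)],open("obs.pkl","wb"))
E
```

```text
t 14.05 p [ 0.4355 -0.2105  0.2045] az 161.38 tilt 24.52 tiltaz -18.54 open 0.0267 F [ 1.3 -0.9 -0.1] q [-0.611  0.103  2.123  0.241  0.516 -2.043]
pocket_mouth [(array([329.4, 171.8]), 0.81)]
cover_grip [(array([232.8, 173.8]), 0.68), (array([322.2, 281.5]), 0.34)]
ledge_top [(array([381. , 169.4]), 0.73)]
bay [(array([327.9, 166.8]), 0.88), (array([330.1, 155.5]), 0.7)]
```

View pics/w3.png

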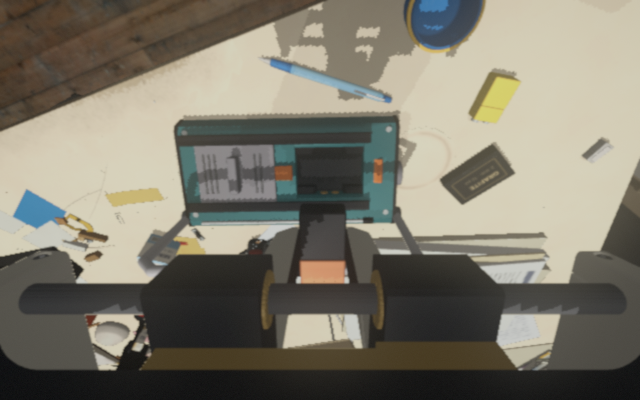

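```bash
python3 - <<'E'
from h import *
import pickle
p,o=pickle.load(open("obs.pkl","rb"))[0]
im=p["img"];h=cv2.cvtColor(im,cv2.COLOR_BGR2HSV)
m=cv2.inRange(h,(5,140,90),(18,255,255));m[230:]=0;m[:,:260]=0;m[:,420:]=0
n,l,s,c=cv2.connectedComponentsWithStats(m);print([(s[i].tolist(),c[i].round(2)) for i in range(1,n) if s[i,4]>20])
t=cv2.inRange(h,(80,90,40),(100,255,255));t[240:]=0;t[:100]=0;t[:,:160]=0;t[:,420:]=0
c=np.vstack([q for q in cv2.findContours(t,0,1)[0] if len(q)>30]);print("teal",cv2.minAreaRect(c))
g=cv2.cvtColor(im,cv2.COLOR_BGR2GRAY)
print("row160",g[160,285:385].tolist());print("col310",g[110:225,310].tolist());print("col350",g[110:225,350].tolist())
E
python3 -c "
import cv2;a=cv2.imread('pics/w3.png')[105:235,170:410];cv2.imwrite('pics/e.png',cv2.resize(a,None,fx=3.3,fy=3.3,interpolation=2))"
```

```text
[([375, 160, 7, 22, 129], array([377.79, 170.42])), ([275, 166, 17, 13, 193], array([283.24, 172.34]))]
teal ((317.2113342285156, 170.86038208007812), (52.03779220581055, 81.83573150634766), 87.51044464111328)
row160 [104, 99, 98, 99, 100, 99, 97, 95, 94, 86, 67, 51, 46, 45, 46, 48, 48, 48, 48, 51, 50, 49, 49, 47, 49, 50, 49, 49, 48, 50, 51, 49, 50, 48, 50, 51, 49, 49, 49, 49, 51, 51, 51, 51, 51, 50, 49, 51, 50, 48, 51, 51, 51, 49, 50, 51, 52, 51, 51, 53, 53, 53, 52, 51, 52, 53, 55, 54, 54, 54, 55, 55, 55, 56, 54, 56, 56, 58, 73, 89, 97, 101, 102, 102, 100, 100, 98, 103, 111, 126, 134, 135, 131, 129, 128, 127, 120, 107, 105, 108]
col310 [194, 194, 188, 166, 138, 126, 120, 101, 76, 66, 65, 66, 64, 65, 65, 67, 68, 70, 72, 74, 73, 74, 69, 60, 57, 58, 58, 58, 56, 56, 54, 53, 56, 67, 92, 102, 93, 73, 57, 51, 50, 52, 50, 49, 47, 46, 43, 43, 44, 48, 50, 52, 51, 50, 50, 49, 49, 51, 49, 48, 48, 49, 50, 50, 49, 47, 46, 41, 42, 42, 42, 42, 40, 37, 36, 32, 34, 39, 43, 43, 42, 43, 40, 41, 46, 53, 53, 58, 66, 64, 60, 47, 45, 40, 33, 34, 34, 33, 34, 33, 34, 33, 36, 36, 37, 41, 42, 42, 41, 43, 44, 50, 62, 62, 59]
col350 [193, 184, 151, 128, 125, 121, 106, 76, 65, 63, 64, 65, 64, 65, 66, 67, 69, 71, 72, 73, 74, 70, 61, 57, 57, 58, 59, 58, 57, 57, 57, 57, 62, 77, 90, 91, 78, 61, 53, 53, 54, 53, 54, 51, 48, 47, 48, 47, 48, 52, 53, 53, 52, 56, 54, 52, 53, 54, 53, 52, 53, 55, 54, 52, 53, 53, 50, 47, 44, 45, 47, 48, 46, 43, 39, 39, 43, 43, 44, 44, 46, 46, 47, 50, 55, 57, 60, 66, 69, 69, 59, 49, 54, 59, 57, 58, 58, 60, 65, 73, 92, 108, 114, 115, 116, 117, 116, 117, 113, 113, 151, 176, 164, 164, 193]
```

View pics/e.png

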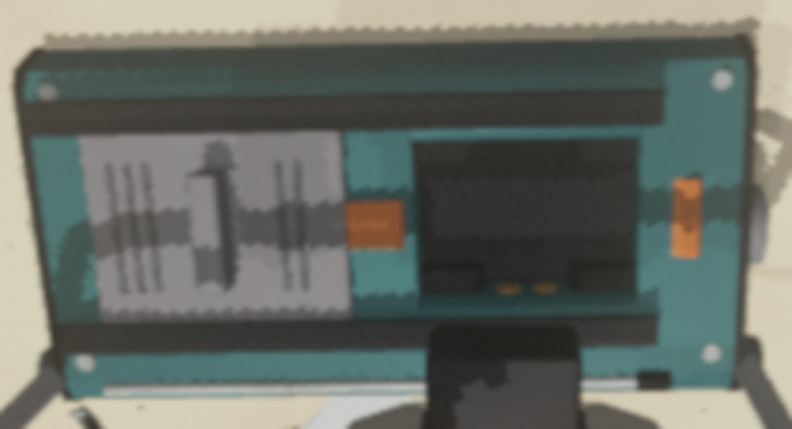

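```bash
cat >> h.py <<'E'
from scipy.optimize import least_squares
def bayR(yaw):  # deg
    return R.from_euler("zy",[yaw,-25],degrees=True).as_matrix()
def fitbay(p,B,U,z=None):
    def f(v):
        o=np.array([v[0],v[1],v[2] if z is None else z]);M=bayR(v[3]*100)
        return np.ravel([proj(p,o+M@b)-u for b,u in zip(B,U)])
    r=least_squares(f,[.5,-.23,.026,-.18],loss="soft_l1");return r.x*[1,1,1,100],r.fun.reshape(-1,2)
E
cat > fit.py <<'E'
from h import *
import pickle
p,o=pickle.load(open("obs.pkl","rb"))[0]
c=np.array([(414,140),(638,138),(418,298),(636,294),(686,218)])/3.3+[170,105]
B=np.array([(-27,-38,21),(-27,38,21),(27,-38,21),(27,38,21),(0,56,24.5)])/1000
for z in(None,.026):
    x,e=fitbay(p,B,c,z);print(x.round(4),e.round(1).tolist())
s,M=st();o=np.array([x[0],x[1],.026]);Rb=bayR(x[3])
print("TCP in bay mm",(Rb.T@(np.array(s["position"])-o)*1000).round(1),"tool axes in bay",(Rb.T@M).round(3).tolist())
E
python3 fit.py
```

```text
[  0.5003  -0.2216   0.0221 -15.1158] [[-0.7, 0.4], [-0.6, -0.2], [0.7, -1.4], [-0.3, 0.2], [1.3, 0.5]]
[  0.4978  -0.2211   0.0305 -14.9564] [[-1.4, 0.3], [-0.3, -0.5], [0.2, -0.8], [0.1, 0.6], [1.8, 0.5]]
t 14.25 p [ 0.4374 -0.2112  0.2056] az 161.46 tilt 24.63 tiltaz -18.54 open 0.0267 F [ 0.2  0.1 -0.5] q [-0.61   0.105  2.118  0.241  0.516 -2.043]
TCP in bay mm [ 17.9  15.1 188.3] tool axes in bay [[-0.999, 0.034, 0.009], [0.032, 0.99, -0.135], [-0.013, -0.134, -0.991]]
```

```bash
sed -i 's/from_euler("zy",\[yaw/from_euler("ZY",[yaw/' h.py; python3 fit.py
```

```text
[  0.5007  -0.224    0.0215 -17.6899] [[-0.4, 0.5], [-0.1, 0.1], [0.2, -0.6], [-0.5, -0.2], [1.2, 0.2]]
[  0.4977  -0.2232   0.03   -17.5886] [[-1.1, 0.2], [0.3, -0.3], [-0.4, -0.1], [-0.1, 0.2], [2.0, 0.2]]
t 14.25 p [ 0.4374 -0.2112  0.2056] az 161.46 tilt 24.63 tiltaz -18.54 open 0.0267 F [ 0.2  0.1 -0.5] q [-0.61   0.105  2.118  0.241  0.516 -2.043]
TCP in bay mm [ 20.5  -6.7 188.6] tool axes in bay [[-1.0, 0.015, -0.007], [0.015, 1.0, -0.007], [0.006, -0.007, -1.0]]
```

```bash
cat >> h.py <<'E'
O=np.array([.4987,-.2234,.0255]);RB=bayR(-17.65)
def bp(*mm): return O+RB@np.array(mm)/1000
def inbay():
    s,M=st();print("TCP bay",(RB.T@(np.array(s["position"])-O)*1000).round(1),"F bay",(RB.T@np.array(s["force"])).round(1),"tool",(RB.T@M)[0].round(3),(RB.T@M)[2].round(3))
E
python3 -c "
from h import *
plan(bp(0,0,62),None,6,2,turn=-0.9)"
```

```text
t=14.25 n=6 end=[ 0.4741 -0.2151  0.0813]
0.3 0.1 2.1 -0.1 2;0.3 0.1 2.1 -0.1 2;0.3 0.1 2.1 -0.1 2;0.3 0.2 2.2 -0.1 2;0.4 0.1 2.1 -0.1 2;0.3 0.2 2.2 -0.1 2
```

>>> move_arm(steps="1 0.2 1 -0.3 2;1 0.2 1.5 -0.3 2;0 0.1 2.5 -0.3 2;0 0.1 2.5 0 2;0 0.1 2.5 0 2;0 0 2.7 0 2;0 0 0 0 2")

```text
time: 14.95
position: [0.4717, -0.2147, 0.0786]
tcp_rot: [0.15, 0.966, -0.035, 0.208]
force: [0.1, 0.0, 0.2]
opening: 0.0267
grasp_force: 30.0
```

```bash
python3 - <<'E'
from h import *
p=robot.read_camera("wrist");inbay()
im=p["img"].copy()
B=[(x,y,21) for x in(-27,27) for y in(-38,38)]+[(0,56,24.5)]
for b in B: 
    u=proj(p,bp(*b));print(b,u.round(1));cv2.drawMarker(im,tuple(int(round(v)) for v in u),(0,0,255),cv2.MARKER_CROSS,5)
import pickle;pickle.dump(p,open("p4.pkl","wb"))
a=im[90:290,220:420];cv2.imwrite("pics/f.png",cv2.resize(a,None,fx=3,fy=3,interpolation=2))
E
```

```text
t 15.00 p [ 0.4715 -0.2147  0.08  ] az 162.43 tilt 24.41 tiltaz -18.35 open 0.0269 F [-0.1  0.7 -1. ] q [-0.569  0.412  2.133  0.516  0.208 -2.317]
TCP bay [-2.9  0.  61.5] F bay [-0.7  0.7 -0.8] tool [-1.    -0.001 -0.01 ] [ 0.01  -0.005 -1.   ]
(-27, -38, 21) [268.5 192.2]
(-27, 38, 21) [379.1 192.6]
(27, -38, 21) [271.8 263.4]
(27, 38, 21) [375.3 263.8]
(0, 56, 24.5) [403.8 231.3]
```

View pics/f.png

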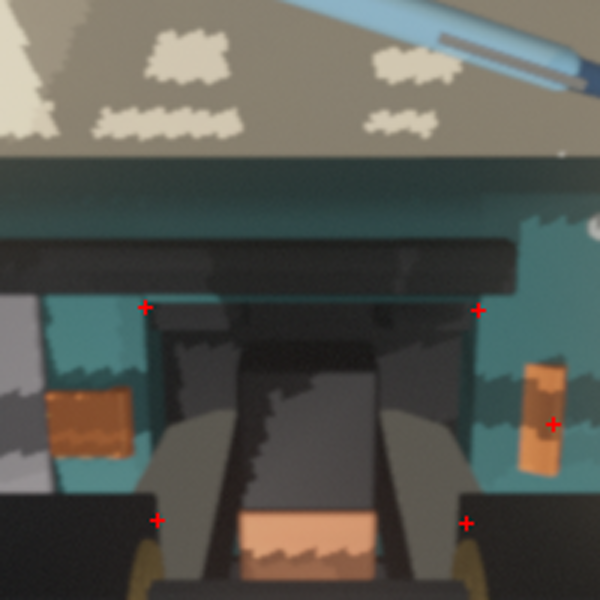

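```bash
python3 - <<'E'
from h import *
import pickle
p=pickle.load(open("p4.pkl","rb"))
def onb(u,z):
    o,d=ray(p,u);o=RB.T@(o-O)*1000;d=RB.T@d;return (o+d*(z-o[2])/d[2]).round(1)
f=lambda c,r:(c/3+220,r/3+90)
print("bat near top",onb(f(240,372),60.6),onb(f(377,372),60.6),"bottom",onb(f(238,341),42.6),onb(f(377,341),42.6))
print("pocket edges",onb(f(150,330),21),onb(f(474,330),21),onb(f(300,303),21),"ledge",onb(f(543,420),24.5),"rail",onb(f(300,294),31),onb(f(300,238),31))
plan(bp(0,0,38),None,3,2)
E
```

```text
bat near top [-24.6 -13.3  60.6] [-24.7  12.2  60.6] bottom [-25.3 -15.1  42.6] [-25.3  13.5  42.6]
pocket edges [-21.5 -37.2  21. ] [-21.7  37.5  21. ] [-28.   -2.6  21. ] ledge [-1.  54.  24.5] rail [-32.5  -2.5  31. ] [-44.7  -2.5  31. ]
t=15.00 n=3 end=[ 0.4831 -0.2185  0.0603]
-0.1 0 0.8 0 2;-0.1 0 0.8 0 2;-0.1 0 0.7 0 2
```

>>> move_arm(steps="0.1 0.07 0.5 0 2;0 0 1 0 2;0 0 1 0 2;0 0 0.6 0 2;0 0 0.3 0 2;0 0 0 0 2")

```text
time: 15.6
position: [0.4841, -0.2185, 0.05]
tcp_rot: [0.15, 0.966, -0.036, 0.21]
force: [-0.1, -0.1, 0.3]
opening: 0.0266
grasp_force: 30.0
```

```bash
python3 -c "
from h import *
inbay()"
```

```text
t 15.60 p [ 0.4841 -0.2185  0.05  ] az 162.43 tilt 24.57 tiltaz -18.47 open 0.0266 F [-0.1 -0.1  0.3] q [-0.561  0.496  2.112  0.706  0.152 -2.502]
TCP bay [-3.6  0.3 28.7] F bay [ 0.1 -0.1  0.3] tool [-1.    -0.001 -0.008] [ 0.008 -0.006 -1.   ]
```

>>> move_arm(steps="0 0 0.3 0 2;0 0 0.3 0 2;0 0 0.2 0 2;0 0 0 0 2")

```text
time: 16.0
position: [0.487, -0.2195, 0.0421]
tcp_rot: [0.15, 0.966, -0.036, 0.209]
force: [-3.2, 1.0, 4.1]
opening: 0.0269
grasp_force: 30.0
```

```bash
python3 -c "
from h import *
inbay()"
```

```text
t 16.00 p [ 0.487  -0.2195  0.0421] az 162.42 tilt 24.52 tiltaz -18.48 open 0.0269 F [-3.2  1.   4.1] q [-0.559  0.517  2.105  0.765  0.141 -2.561]
TCP bay [-4.2  0.2 20.3] F bay [-1.3 -0.   5.2] tool [-1.    -0.001 -0.008] [ 0.008 -0.006 -1.   ]
```

>>> move_arm(steps="0 0 0.1 0 2;0 0 0 0 3.3;0 0 0 0 3.3;0 0 0 0 3.3;0 0 -0.5 0 3.3;0 0 -1.5 0 3.3;0 0 -2.5 0 3.3;0 0 -3 0 3.3;0 0 -2 0 3.3;0 0 0 0 3.3")

```text
time: 17.0
position: [0.4503, -0.2074, 0.1296]
tcp_rot: [0.15, 0.965, -0.036, 0.211]
force: [0.2, -0.6, -0.3]
opening: 0.0329
grasp_force: 0.0
```

```bash
python3 - <<'E'
from h import *
p=robot.read_camera("wrist");inbay()
import pickle;pickle.dump(p,open("p5.pkl","wb"))
print(marks(p,"battery_mid",2),marks(p,"cover_grip",2))
a=p["img"][90:290,180:440];cv2.imwrite("pics/g.png",cv2.resize(a,None,fx=3,fy=3,interpolation=2))
E
```

```text
t 17.05 p [ 0.4504 -0.2073  0.1285] az 162.44 tilt 24.63 tiltaz -18.54 open 0.0329 F [-0.  -0.8 -0.6] q [-0.583  0.273  2.164  0.362  0.306 -2.169]
TCP bay [ -2.7   0.7 114.8] F bay [-0.  -0.8 -0.6] tool [-1.    -0.001 -0.006] [ 0.006 -0.006 -1.   ]
[(array([531.1, 117. ]), 0.84), (array([319.9, 200.1]), 0.57)] [(array([202.3, 209.5]), 0.63)]
```

View pics/g.png

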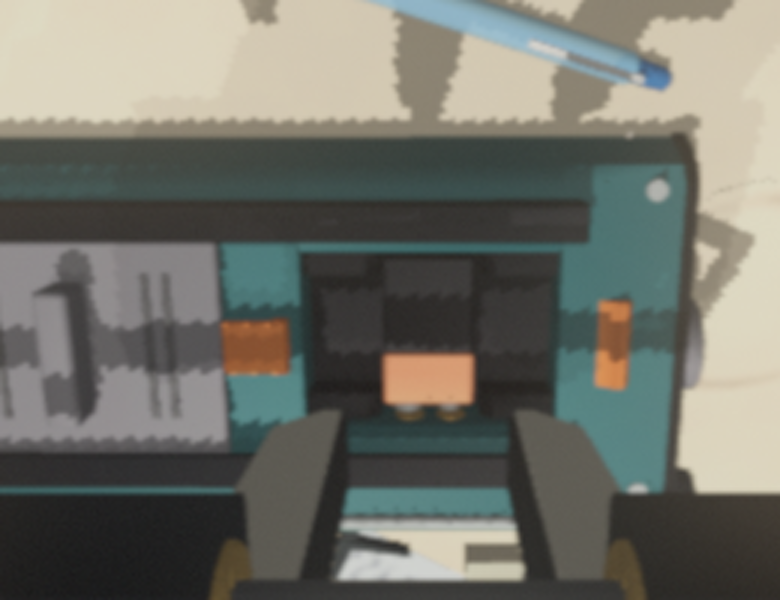

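```bash
python3 - <<'E'
from h import *
import pickle
p=pickle.load(open("p5.pkl","rb"))
def onb(u,z):
    o,d=ray(p,u);o=RB.T@(o-O)*1000;d=RB.T@d;return (o+d*(z-o[2])/d[2]).round(1)
f=lambda c,r:(c/3+180,r/3+90)
print("mark",onb((202.3,209.5),32.5))
print("bat top",[onb(f(c,r),18).tolist() for c,r in((383,258),(473,258),(384,404),(474,404))])
print("pocket",[onb(f(c,r),21).tolist() for c,r in((303,252),(558,252),(556,400))])
g=cv2.cvtColor(p["img"],cv2.COLOR_BGR2GRAY)
for r in(188,193,224): print(r,g[r,184:220].tolist())
print("col200",g[180:235,200].tolist())
print([onb((c,190),40).tolist() for c in(190,192,194,204,206,208)],[onb((200,r),40).tolist() for r in(187,190,228)], "tab tip",onb(f(290,348),25), "cover edge",onb(f(225,348),26))
E
```

```text
mark [   1.3 -104.    32.5]
bat top [[-25.4, -13.8, 18.0], [-25.5, 12.6, 18.0], [20.4, -14.0, 18.0], [20.3, 13.7, 18.0]]
pocket [[-27.7, -36.9, 21.0], [-27.9, 37.1, 21.0], [17.7, 38.4, 21.0]]
188 [142, 142, 142, 142, 142, 140, 130, 114, 111, 110, 109, 108, 106, 105, 103, 100, 94, 83, 72, 66, 66, 65, 67, 72, 83, 99, 119, 137, 143, 143, 142, 142, 142, 141, 137, 133]
193 [142, 142, 141, 141, 141, 140, 138, 135, 137, 139, 141, 141, 141, 142, 142, 139, 131, 115, 93, 74, 66, 65, 66, 66, 72, 82, 91, 105, 124, 139, 142, 142, 143, 143, 141, 139]
224 [135, 142, 143, 142, 142, 143, 143, 142, 142, 140, 127, 108, 96, 95, 95, 95, 95, 96, 96, 94, 90, 83, 71, 64, 62, 61, 64, 85, 117, 140, 144, 145, 144, 145, 145, 145]
col200 [95, 91, 93, 89, 73, 65, 66, 75, 94, 115, 125, 127, 129, 131, 132, 134, 136, 137, 138, 139, 139, 140, 140, 142, 143, 143, 144, 144, 144, 145, 145, 145, 145, 140, 127, 117, 102, 97, 96, 95, 95, 96, 96, 95, 95, 94, 97, 112, 137, 144, 145, 144, 144, 144, 144]
[[-17.8, -109.0, 40.0], [-17.8, -107.3, 40.0], [-17.8, -105.7, 40.0], [-17.8, -97.5, 40.0], [-17.9, -95.9, 40.0], [-17.9, -94.2, 40.0]] [[-20.4, -100.5, 40.0], [-17.8, -100.8, 40.0], [15.4, -104.4, 40.0]] tab tip [  0.3 -41.1  25. ] cover edge [  0. -60.  26.]
```

>>> move_arm(steps="0 -2.6 0 0 4;0 -2.6 0 0 4;0 -2.6 0 0 4;0 -2.6 0 0 4;0 0 1 0 4;0 0 1.5 0 4;0 0 1.5 0 4;0 0 1 0 4;0 0 0 0 4")

```text
time: 18.05
position: [0.4379, -0.3115, 0.0803]
tcp_rot: [0.15, 0.966, -0.034, 0.208]
force: [0.1, 0.4, 0.4]
opening: 0.0402
grasp_force: 0.0
```

```bash
python3 -c "
from h import *
inbay()"
```

```text
t 18.05 p [ 0.4379 -0.3115  0.0803] az 162.40 tilt 24.31 tiltaz -18.22 open 0.0402 F [0.1 0.4 0.4] q [-0.799  0.443  2.072  0.674  0.31  -2.675]
TCP bay [  -5.1 -102.4   62.8] F bay [0.2 0.5 0.4] tool [-1.    -0.001 -0.012] [ 0.012 -0.004 -1.   ]
```

>>> move_arm(steps="-0.1 -0.1 0.7 0 4;-0.1 0 0.6 0 4;0 0 0.4 0 4;0 0 0 0 4")

```text
time: 18.45
position: [0.4462, -0.3163, 0.0677]
tcp_rot: [0.15, 0.966, -0.035, 0.209]
force: [0.3, 0.1, -0.2]
opening: 0.0401
grasp_force: 0.0
```

```bash
python3 -c "
from h import *
inbay()"
```

```text
t 18.45 p [ 0.4462 -0.3163  0.0677] az 162.42 tilt 24.48 tiltaz -18.43 open 0.0401 F [ 0.3  0.1 -0.2] q [-0.793  0.481  2.055  0.721  0.289 -2.719]
TCP bay [  -2.  -104.5   47.4] F bay [ 0.1  0.2 -0.3] tool [-1.    -0.001 -0.009] [ 0.009 -0.006 -1.   ]
```

Tip is about 5 mm above the plate; I go slightly lower, then pinch.

>>> move_arm(steps="0 0.1 0.2 0 3;0 0 0 0 1;0 0 0 0 0.5;0 0 0 0 0.5;0 0 0 0 0.5;0 0 0 0 0.5")

```text
time: 19.05
position: [0.4473, -0.3158, 0.0664]
tcp_rot: [0.15, 0.966, -0.036, 0.209]
force: [-1.3, 1.6, 1.8]
opening: 0.0098
grasp_force: 30.0
```

```bash
python3 -c "
from h import *
inbay()"
```

```text
t 19.05 p [ 0.4473 -0.3158  0.0664] az 162.43 tilt 24.52 tiltaz -18.46 open 0.0098 F [-1.3  1.6  1.8] q [-0.791  0.484  2.055  0.727  0.286 -2.723]
TCP bay [  -1.7 -103.6   45.9] F bay [-0.8  1.1  2.4] tool [-1.    -0.001 -0.008] [ 0.009 -0.006 -1.   ]
```

>>> move_arm(steps="0 1 0 0 0.5;0 2 0 0 0.5;0 2 0 0 0.5;0 2 0 0 0.5;0 1.2 0 0 0.5;0 0 0 0 0.5")

```text
time: 19.65
position: [0.4724, -0.2359, 0.0663]
tcp_rot: [0.149, 0.966, -0.035, 0.209]
force: [-8.8, 4.3, 14.0]
opening: 0.0098
grasp_force: 30.0
```

```bash
python3 -c "
from h import *
inbay()"
```

```text
t 19.65 p [ 0.4724 -0.2359  0.0663] az 162.52 tilt 24.52 tiltaz -18.33 open 0.0098 F [-8.8  4.3 14. ] q [-0.611  0.456  2.113  0.645  0.2   -2.486]
TCP bay [ -2.  -19.9  45.9] F bay [-2.9  1.4 16.8] tool [-1.    -0.003 -0.008] [ 0.008 -0.005 -1.   ]
```

>>> move_arm(steps="0 0.5 -0.1 0 0.5;0 0.5 0 0 0.5;0 0.4 0 0 0.5;0 0.3 0 0 0.5;0 0.2 0 0 0.5;0 0 0 0 0.5")

```text
time: 20.25
position: [0.4776, -0.2191, 0.0665]
tcp_rot: [0.15, 0.966, -0.035, 0.209]
force: [2.9, 0.2, -3.0]
opening: 0.0093
grasp_force: 30.0
```

```bash
python3 -c "
from h import *
inbay()"
```

```text
t 20.25 p [ 0.4776 -0.2191  0.0665] az 162.43 tilt 24.49 tiltaz -18.43 open 0.0093 F [ 2.9  0.2 -3. ] q [-0.57   0.452  2.121  0.591  0.184 -2.395]
TCP bay [-2.1 -2.3 46.2] F bay [ 1.2  1.  -3.9] tool [-1.    -0.001 -0.009] [ 0.009 -0.006 -1.   ]
```

>>> move_arm(steps="0 0.2 0 0 0.5;0 0.2 0 0 0.5;0 0 0 0 0.5")

```text
time: 20.55
position: [0.4786, -0.2161, 0.0665]
tcp_rot: [0.15, 0.966, -0.036, 0.209]
force: [-3.8, -8.2, -4.1]
opening: 0.0097
grasp_force: 30.0
```

```bash
python3 -c "
from h import *
inbay()"
```

```text
t 20.55 p [ 0.4786 -0.2161  0.0665] az 162.40 tilt 24.54 tiltaz -18.67 open 0.0097 F [-3.8 -8.2 -4.1] q [-0.562  0.451  2.122  0.578  0.179 -2.374]
TCP bay [-2.   0.9 46.2] F bay [-2.8 -9.  -3.2] tool [-1.    -0.001 -0.008] [ 0.008 -0.007 -1.   ]
```

>>> move_arm(steps="0 0.2 0 0 0.5;0 0.1 0 0 0.5;0 0 0 0 0.5")

```text
time: 20.85
position: [0.4789, -0.2157, 0.0665]
tcp_rot: [0.152, 0.965, -0.038, 0.21]
force: [-18.6, -29.0, -5.9]
opening: 0.0098
grasp_force: 30.0
```

```bash
python3 -c "
from h import *
inbay()"
```

```text
t 20.85 p [ 0.4789 -0.2157  0.0665] az 162.29 tilt 24.66 tiltaz -19.25 open 0.0098 F [-18.6 -29.   -5.9] q [-0.558  0.451  2.124  0.567  0.172 -2.358]
TCP bay [-1.9  1.3 46.1] F bay [-10.6 -33.3  -1.5] tool [-1.     0.001 -0.006] [ 0.006 -0.012 -1.   ]
```

>>> move_arm(steps="0 -0.3 0 0 0.5;0 0 0 0 2.5;0 0 0 0 3;0 0 0 0 3;0 0 -1.5 0 3;0 0 -2.5 0 3;0 0 -3 0 3;0.5 0 -3 0 3;1 0 -3 0 3;0 0 0 0 3")

```text
time: 21.85
position: [0.4142, -0.1941, 0.181]
tcp_rot: [0.15, 0.965, -0.036, 0.211]
force: [0.8, -0.9, -0.7]
opening: 0.0303
grasp_force: 0.0
```

```bash
python3 - <<'E'
from h import *
p=robot.read_camera("wrist");inbay()
def onb(u,z):
    o,d=ray(p,u);o=RB.T@(o-O)*1000;d=RB.T@d;return (o+d*(z-o[2])/d[2]).round(1)
print("grip",[onb(m[0],32.5) for m in marks(p,"cover_grip",2)],[onb(m[0],24.5) for m in marks(p,"ledge_top",2)])
h=cv2.cvtColor(p["img"],cv2.COLOR_BGR2HSV)
m=cv2.inRange(h,(5,140,90),(18,255,255))
n,l,s,c=cv2.connectedComponentsWithStats(m);
for i in range(1,n):
    if s[i,4]>20: x,y,w,hh=s[i,:4];print(s[i],onb((x,y+hh/2),25),onb((x+w,y+hh/2),25))
g=cv2.inRange(h,(0,0,80),(180,45,200))
u0=proj(p,bp(-25,-43,26));u1=proj(p,bp(-25,43,26));r=int(u0[1]);print(u0,u1,p["img"][r,int(u0[0])-12:int(u0[0])+13].sum(1).tolist(),p["img"][r,int(u1[0])-12:int(u1[0])+13].sum(1).tolist())
print([proj(p,bp(-25,y,26))[0].round(1) for y in(-48,-46,-44,-43,-42,42,43,44,46)])
cv2.imwrite("pics/z.png",p["img"])
E
```

```text
t 21.90 p [ 0.4149 -0.1945  0.1799] az 162.44 tilt 24.68 tiltaz -18.58 open 0.0298 F [ 0.2 -0.7  0.1] q [-0.608  0.101  2.207  0.282  0.434 -2.103]
TCP bay [-15.1   2.1 177.4] F bay [ 0.4 -0.6 -0.1] tool [-1.    -0.002 -0.006] [ 0.006 -0.007 -1.   ]
grip [array([-0.4,  3.6, 32.5])] [array([-2.9, 60.8, 24.5])]
[362 189  16  22 248] [-0.6 44.3 25. ] [-0.6 61.9 25. ]
[281.94828253 178.13224096] [361.80067806 178.42694369] [284, 284, 286, 284, 281, 284, 284, 285, 285, 285, 286, 290, 305, 340, 368, 376, 376, 376, 375, 377, 375, 376, 377, 375, 377] [383, 384, 384, 386, 386, 386, 387, 383, 386, 384, 384, 375, 335, 286, 288, 295, 293, 297, 299, 297, 298, 297, 295, 298, 295]
[np.float64(277.3), np.float64(279.2), np.float64(281.0), np.float64(281.9), np.float64(282.9), np.float64(360.9), np.float64(361.8), np.float64(362.7), np.float64(364.6)]
```

```bash
python3 -c "
from h import *
print(robot.close_job())"
```

```text
the job is handed in; nothing more can be done
None
```

The battery lies in the pocket with its terminals up the slope, and the cover is slid fully shut with its tab over the ledge; by the last wrist-camera check it sits within about 1 mm of shut, and I handed the job in at about 22 s.

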